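Rock the long gauge block into its spring-loaded nest

TASK

Put the long gauge block back into the pocket of the blue nest: tip one end of it down into the pocket, push that end against the brass spring keeper, and rock the other end down until the block lies flat and fully home on the pocket floor, then let go. Be gentle, the lapped faces and the nest must never be pressed hard, and leave the other tools in the drawer where they are.

Things in the scene. Friction and masses are not known exactly. Their poses are not given: they have to be found in the camera images.
- long_block: The longer of two bright steel gauge blocks: a plain rectangular bar 60 mm long (its x), 26 mm wide (its y), 22 mm high (its z), about 0.27 kg (varies), lying loose on its broad face on the drawer floor (floor top at z = 4 mm). Origin: centre of its underside. Both ends are alike.
- nest: Blue block 120 mm long (x), 66 wide (y), 20 high, fixed to the drawer floor. Origin: centre of its underside, z up. In its top a dark-floored pocket, 8 mm deep, 27.6 wide, centred on y = 0. Rigid end wall at x = +30 mm; the brass keeper closes the other end, its face at x = -26.5 mm when free. So the pocket is 56.5 mm long until the keeper is pushed towards -x.
- seat (a point): Point on the pocket floor, 12 mm above the nest's origin, axes as the nest's. A block fully home has its underside centre here, its length along x, 14 mm of it standing above the nest, held between keeper and end wall. While it rocks down, the bottom edge of its low end should be 0.5 to 2 mm beyond x = -30 mm, so that the other end clears the end wall.
- keeper (a joint): Travel of the brass spring keeper towards the nest's -x, m: 0 free, 0.0035 with the block home, 0.0075 at its rigid stop. It resists with 3 N at first, 1 N more per mm, and springs back, damped (1 N per 10 mm/s). Its top is level with the nest's top: a block held level above cannot push it, an end must be tipped in. 14 mm long, 26.6 mm wide.
- short_block: The shorter steel gauge block, 36 x 26 x 22 mm, lying loose; not wanted. Origin: centre of its underside.
- rack: Fixed slotted wooden rack 100 x 200 mm with three upright micrometers (chrome, grey satin, black), about 80 mm high over all. Origin: centre of its underside.
- flat_box: Steel optical flat box 90 x 90 x 33 mm with a glass top, loose. Origin: centre of its underside.
- gauge_base: Red cast-iron surface gauge base 85 x 60 mm, 66 mm high with its post, loose. Origin: centre of its underside.
- square: Small steel engineer's square, stock 70 mm, blade about 95 mm, 18 mm high, loose. Origin: underside of the stock.
- driver: Screwdriver 160 mm long, lying loose. Origin: under its middle.
- oil: Small oil bottle, 40 mm across, 85 mm high, loose. Origin: centre of its underside.

How it is judged (in metres and radians):
On the way, in this order (a step that is already met when the one before it is completed fails the run):
1. the long block is lifted off the drawer floor (height (world z) of long_block above 0.035 m), for 0.1 s.
2. with the block tipped, one end pushes the keeper back (value of joint keeper above 0.0015 m and angle between long_block's own z axis and vertical above 0.06 rad and contact force between long_block and nest above 0.5 N), for 0.1 s.
At the end, for the whole second after the job is handed in: The long block lies at rest in the pocket: within 2 mm of the pocket's seat lengthwise and sideways, its underside within 1.5 mm of the pocket floor, level within 2 degrees and in line within 3 degrees, the keeper bearing on its end (pushed back more than 1.5 mm) (x of long_block in the frame of nest between -0.002 and 0.002 m and y of long_block in the frame of nest between -0.002 and 0.002 m and z of long_block in the frame of nest between 0.0105 and 0.0135 m and angle between long_block's own z axis and vertical below 0.035 rad and angle between the x axis of long_block and the x axis of nest, either way round below 0.05 rad and value of joint keeper above 0.0015 m and linear speed of long_block below 0.01 m/s); the robot touches nothing.
It fails at once if the nest is pressed with more than 45 N in all, by the block and the robot together (a block at home already bears on it with about 16 N by its weight and the keeper) (contact force between nest and anything else above 45 N).
It fails at once if the short block is moved more than 15 mm (distance of short_block from where it was at the start of the episode above 0.015 m).
It fails at once if another tool in the drawer is moved more than 15 mm (distance of any of flat_box, gauge_base, square, driver, oil from where it was at the start of the episode above 0.015 m).
It also fails if it takes over 67 s, if anything falls off the work surface, if the arm or the gripper's body presses on something with over 40 N, if the wrist force passes 120 N, or if a joint passes its speed limit or range.

ROBOT

A 6-joint arm with a two-finger parallel gripper is mounted at the origin on the work surface. World frame = base frame: x ahead of the robot, y to its left, z up, the work surface at z = 0. Lengths are in m, angles in degrees, forces in N, time in s.
With the tool pointing down it reaches from about 0.35 to 0.975 m from the base axis. Payload 4.9 kg.
Tool frame: the origin (TCP) lies between the finger pads; the fingertips stand env.nose_length ahead of it and the grasp point (between the pads) lies 11 mm behind it (env.nose_length is the distance from the TCP to the fingertips, in m); z points along the fingers, y is the line along which they close (so a half turn about z gives the same grasp; the last joint's range is limited). The gripper opens to 85 mm and grips with 20 to 120 N. Pads are 22 mm wide; open, the fingers measure 114 mm over their backs; the gripper's body (76 mm by 85 mm) begins 54 mm behind the grasp point. The pads swing forward as they close: fully open they stand 13 mm farther back than shut.
Start: joints at [-83.709, 3.019, 92.412, -0, 84.569, -6.818], TCP at [0.142, -0.609, 0.239] pointing down, gripper open.
Joint ranges: [-172.51, 172.51], [-57.92, 126.97], [3.15, 148.05], [-58.71, 238.71], [5.1, 150.11], [-179.66, 179.66]. Speed limits (degrees/s): [147.25, 147.25, 180, 180, 180, 180].

INTERFACE

Orientations are given as a 3x3 rotation matrix whose columns are the frame's x, y, z axes.
In Python, from rig import get_obs, optics, job_done, env gives the robot as it stands.
- The arm moves only by the shell command python3 -m inch 'ROWS' [FORCE]. ROWS is JSON, a list of rows, each a list of 3 entries, a list of its own where there are three numbers: the closure, from 0 (fully open) to 1 (shut), then the shift along the tool's x, y, z in units of 50 mm (1.0 is 50 mm), then the turn, a rotation vector about the tool's x, y, z in units of 5 degrees (1.0 is 5 degrees). In form: [[gripper, [tx, ty, tz], [ax, ay, az]], ...]. A call has 1 to 20 rows; each row is the pose to reach, as a shift and turn from the pose commanded when the call began, along the tool's axes at that moment; what a row does not reach only later rows make up. A row lasts 1/8 s, in which the tool goes at most 62.5 mm and 10.7 degrees, less where a joint would pass 70% of its speed; a pose out of reach is approached as far as the arm can. A call with a gripper value outside its range is refused whole. The fingers move at their own pace and stop on an object; FORCE is the grip in N (left out, the last holds). Time passes only in rows, so rows that repeat a pose let the fingers close. It gives the time, the measured TCP pose, the force, the opening and the grip force at its end, in the units of the state.
- get_obs(): the state, without advancing time (a new reading comes with each control period).
- optics.capture(name): name is "scene" or "top" or "wrist"; returns the picture (420x560x3 uint8, red, green, blue); there is no depth.
- optics.camera_model(name): a dict with "camera_matrix" (3x3 intrinsics, pixels), "dist_coeffs" ([k1, k2, p1, p2, k3] as OpenCV has them; the pictures are not rectified), "view" (4x4, takes a point from world to camera coordinates). Camera axes: x right, y down, z forward; pixel columns grow to the right and rows downward; lengths in m; the calibration is good to about 2 mm. A picture is of the moment at which its call begins: read the wrist's pose just before it. camera_model takes no time and is no camera call; for the wrist camera it gives the pose at the moment of the call.
- job_done(): hands the job in; it is judged then, once.
The state is a dict: "time_s": time; "joint_positions": joint angles; "joint_vel": joint speeds; "joint_torque": joint torques, N m; "tool_pos": TCP position; "ee_rot": TCP orientation; "contact_force": force on the tool from outside, world axes, zero at the start; "ft_torque": the same for the moment, N m; "grip_width": finger opening in m; "gripper_force": force on a finger pad.
Only numpy, scipy, OpenCV 4.12 (cv2) and the standard library are available. Lean on these libraries where they do the work, as an engineer would, in place of code of your own. Each camera call takes 0.05 s, during which the arm holds its last target. There are 200 camera calls.

## Working session

There is one attempt and no reset: what is moved stays moved. The work goes in short steps, Python scripts to look and compute and a shell command to move; the robot and the scene stay as the last step left them, time stands still between calls to the robot, and variables do not carry over. Pictures are saved under pics/ and viewed, at most 10 in all, crops included, and the job is handed in when it is done.

```bash
mkdir -p pics; python3 - <<'E'
from rig import get_obs, optics, env
import cv2
for n in ("top","scene"):
    cv2.imwrite(f"pics/{n}0.png",cv2.cvtColor(optics.capture(n),cv2.COLOR_RGB2BGR))
o=get_obs();print({k:o[k] for k in("time_s","tool_pos","ee_rot","contact_force","grip_width")},env.nose_length)
m=optics.camera_model("top");print(m)
E
```

```text
{'time_s': 0.1, 'tool_pos': array([ 0.14168669, -0.60815354,  0.23816708]), 'ee_rot': array([[ 9.73935638e-01,  2.26824425e-01, -2.28991522e-04],
       [ 2.26824446e-01, -9.73933814e-01,  1.89645387e-03],
       [ 2.07139472e-04, -1.89896488e-03, -9.99998176e-01]]), 'contact_force': array([ 0.00897224,  0.27782664, -0.3586509 ]), 'grip_width': 0.0854005313955284} 0.008
{'camera_matrix': array([[507.81558722,   0.        , 284.43167323],
       [  0.        , 507.81558722, 206.86411934],
       [  0.        ,   0.        ,   1.        ]]), 'dist_coeffs': array([-0.07489558,  0.        ,  0.        ,  0.        ,  0.        ]), 'view': array([[-0.0192662 , -0.99965331,  0.01794618,  0.04109497],
       [-0.99792372,  0.01812333, -0.06180446,  0.59760503],
       [ 0.06145779, -0.01909966, -0.99792692,  1.28272834],
       [ 0.        ,  0.        ,  0.        ,  1.        ]])}
```

View pics/top0.png

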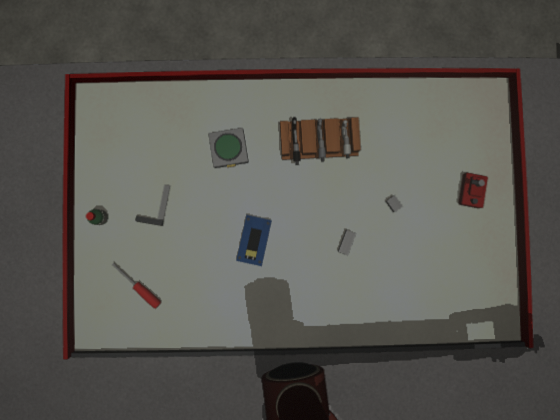

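The top view shows the long block at about (347,242), the short one at (394,203), and the nest at (254,240) with its brass keeper on the robot side (250,256). I'll localise them roughly.

```bash
cat > h.py <<'E'
import cv2, numpy as np
from rig import get_obs, optics, env
def ray(px,m,z):
    "pixels -> world points on plane z"
    K,D,V=m["camera_matrix"],m["dist_coeffs"],m["view"]
    n=cv2.undistortPoints(np.float64(px).reshape(-1,1,2),K,D).reshape(-1,2)
    d=np.c_[n,np.ones(len(n))]@V[:3,:3]; c=-V[:3,:3].T@V[:3,3]
    return c+d*((z-c[2])/d[:,2])[:,None]
def rect(mask,m,z):
    "largest contour -> world centre, long size, short size, long-axis angle deg"
    c=max(cv2.findContours(mask.astype(np.uint8),cv2.RETR_EXTERNAL,cv2.CHAIN_APPROX_NONE)[0],key=cv2.contourArea)
    P=ray(c.reshape(-1,2),m,z)[:,:2]
    ce,(w,h),_=r=cv2.minAreaRect((P*1000).astype(np.float32))
    b=cv2.boxPoints(r); e=[b[1]-b[0],b[2]-b[1]]; e=max(e,key=np.linalg.norm)
    return np.round(ce,1),np.round([w,h],1),round(float(np.degrees(np.arctan2(e[1],e[0])))%180,1)
E
python3 - <<'E'
from h import *
im=cv2.imread("pics/top0.png");m=optics.camera_model("top")
hsv=cv2.cvtColor(im,cv2.COLOR_BGR2HSV)
b=(hsv[...,0]>100)&(hsv[...,0]<130)&(hsv[...,1]>120)
b=cv2.morphologyEx(b.astype(np.uint8),cv2.MORPH_CLOSE,np.ones((15,15)))
print("nest",rect(b,m,.024))
print(hsv[242,347],hsv[242,375],hsv[250,352])
s=np.zeros(b.shape,np.uint8); s[222:262,330:366]=1
s&=(hsv[...,2]<hsv[242,375,2]*0.85)
print("long",rect(s,m,.026))
w=optics.camera_model("wrist");V=w["view"];o=get_obs()
print(w["camera_matrix"],w["dist_coeffs"]); R=o["ee_rot"]
print("cam in tool",R.T@(-V[:3,:3].T@V[:3,3]-o["tool_pos"]),"\n",R.T@V[:3,:3].T)
E
```

```text
nest (array([515.1, 110.2]), array([ 62.1, 114.6]), 166.3)
[ 20   8 100] [ 45  12 126] [ 45  12 128]
long (array([ 507.2, -124.7]), array([33.9, 64.3]), 160.0)
[[349.49814928   0.         277.35319546]
 [  0.         349.49814928 208.93362739]
 [  0.           0.           1.        ]] [-0.0473684  0.         0.         0.         0.       ]
cam in tool [ 0.06702389  0.00051159 -0.13179984] 
 [[-1.30442133e-03 -9.63771737e-01 -2.66725208e-01]
 [ 9.99999131e-01 -1.20654753e-03 -5.30822674e-04]
 [ 1.89775251e-04 -2.66725669e-01  9.63772474e-01]]
```

```bash
python3 -m inch '[[0,[2,-1.7,0],[0,0,1.5]],[0,[4,-3.4,0],[0,0,3]],[0,[6,-5,0],[0,0,4.5]],[0,[8,-6.6,0],[0,0,6]],[0,[9.3,-7.75,0],[0,0,6.6]],[0,[9.3,-7.75,0],[0,0,6.6]],[0,[9.3,-7.75,0],[0,0,6.6]],[0,[9.3,-7.75,0],[0,0,6.6]],[0,[9.3,-7.75,0],[0,0,6.6]],[0,[9.3,-7.75,0],[0,0,6.6]],[0,[9.3,-7.75,1.2],[0,0,6.6]],[0,[9.3,-7.75,2.2],[0,0,6.6]],[0,[9.3,-7.75,2.2],[0,0,6.6]],[0,[9.3,-7.75,2.2],[0,0,6.6]],[0,[9.3,-7.75,2.2],[0,0,6.6]]]'
python3 - <<'E'
from h import *
print(get_obs()["contact_force"]);m=optics.camera_model("wrist");np.save("w1.npy",m["view"])
cv2.imwrite("pics/w1.png",cv2.cvtColor(optics.capture("wrist"),cv2.COLOR_RGB2BGR))
E
```

```text
time_s: 1.98
tool_pos: [0.5086, -0.1268, 0.1326]
ee_rot: [[0.94, -0.341, 0.005], [-0.341, -0.94, -0.002], [0.005, 0.0, -1.0]]
contact_force: [0.1, -0.8, 0.5]
grip_width: 0.0856
gripper_force: 0.0
[ 0.05697563 -0.75768351  0.4990185 ]
```

View pics/w1.png

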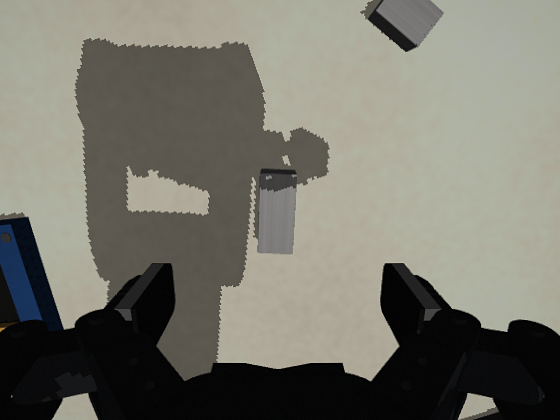

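The long block is at about (277,212). Its top face runs between (261,174), (297,174), (293,254) and (258,253), and the dark strip above is its end face. I'll measure the edges.

```bash
python3 - <<'E'
from h import *
g=cv2.cvtColor(cv2.imread("pics/w1.png"),cv2.COLOR_BGR2GRAY).astype(int)
for r in (200,215,230,245): print(r,g[r,248:306].tolist())
for c in (266,285): print(c,"v",g[163:182,c].tolist(),g[246:262,c].tolist())
m=optics.camera_model("wrist");o=get_obs()
P=ray([(261,174.5),(297,174.5),(258,253),(293,254)],m,.026)
print(P.round(4)); print(((P-o["tool_pos"])@o["ee_rot"]*1000).round(1))
E
```

```text
200 [86, 87, 82, 98, 180, 173, 136, 82, 86, 87, 87, 95, 132, 125, 124, 127, 129, 131, 129, 127, 125, 127, 127, 126, 125, 128, 130, 128, 129, 131, 131, 130, 130, 130, 129, 130, 127, 127, 127, 128, 130, 131, 133, 133, 133, 132, 131, 119, 179, 176, 175, 176, 176, 175, 175, 174, 175, 174]
215 [84, 98, 179, 174, 174, 176, 172, 82, 87, 85, 68, 120, 126, 124, 125, 127, 130, 131, 128, 127, 125, 127, 127, 124, 126, 128, 125, 127, 129, 129, 127, 127, 128, 128, 128, 128, 125, 126, 127, 128, 129, 131, 132, 130, 129, 131, 128, 177, 175, 172, 172, 174, 173, 173, 172, 174, 173, 174]
230 [181, 174, 171, 169, 165, 124, 124, 82, 85, 84, 83, 130, 123, 122, 124, 127, 130, 128, 126, 126, 124, 127, 125, 123, 126, 125, 125, 127, 128, 128, 127, 127, 126, 127, 126, 124, 124, 126, 126, 126, 130, 130, 129, 127, 126, 127, 177, 174, 172, 172, 173, 173, 173, 174, 173, 174, 174, 173]
245 [172, 170, 171, 171, 171, 172, 171, 174, 172, 141, 108, 123, 122, 124, 125, 127, 130, 128, 126, 124, 125, 123, 120, 122, 123, 124, 125, 127, 126, 126, 124, 124, 124, 124, 123, 123, 123, 125, 126, 128, 129, 127, 125, 123, 124, 159, 174, 173, 172, 172, 172, 171, 172, 170, 170, 169, 168, 169]
266 v [89, 88, 89, 88, 90, 67, 34, 29, 29, 27, 48, 64, 64, 113, 141, 141, 104, 63, 66] [125, 125, 125, 125, 125, 124, 123, 157, 174, 172, 171, 170, 170, 170, 170, 169]
285 v [177, 135, 88, 89, 89, 92, 62, 26, 29, 30, 29, 50, 63, 63, 63, 64, 63, 62, 63] [125, 124, 124, 124, 124, 124, 124, 128, 159, 173, 171, 172, 170, 171, 172, 172]
[[ 0.537  -0.1257  0.026 ]
 [ 0.5285 -0.149   0.026 ]
 [ 0.4834 -0.1031  0.026 ]
 [ 0.4739 -0.127   0.026 ]]
[[ 26.  -10.7 106.4]
 [ 26.   14.1 106.4]
 [-32.  -13.7 106.2]
 [-32.8  12.  106.2]]
```

```bash
python3 -m inch '[[0,[-0.06,0.01,0.8],[0,0,0.5]],[0,[-0.06,0.01,1.6],[0,0,0.5]],[0,[-0.06,0.01,2.0],[0,0,0.5]],[0,[-0.06,0.01,2.21],[0,0,0.5]],[0,[-0.06,0.01,2.21],[0,0,0.5]],[0.4,[-0.06,0.01,2.21],[0,0,0.5]],[0.6,[-0.06,0.01,2.21],[0,0,0.5]],[0.8,[-0.06,0.01,2.21],[0,0,0.5]],[1,[-0.06,0.01,2.21],[0,0,0.5]],[1,[-0.06,0.01,2.21],[0,0,0.5]],[1,[-0.06,0.01,2.21],[0,0,0.5]],[1,[-0.06,0.01,2.21],[0,0,0.5]]]' 60
```

```text
time_s: 3.52
tool_pos: [0.5045, -0.1255, 0.0197]
ee_rot: [[0.925, -0.381, 0.001], [-0.381, -0.925, -0.0], [0.001, -0.0, -1.0]]
contact_force: [0.2, 1.1, 5.6]
grip_width: 0.0246
gripper_force: 60.9
```

```bash
python3 -m inch '[[0.4,[0,0,0],[0,0,0]],[0.4,[0,0,0],[0,0,0]],[0.4,[0,0,-0.05],[0,0,0]],[0.4,[0,0,-0.05],[0,0,0]],[1,[0,0,-0.05],[0,0,0]],[1,[0,0,-0.05],[0,0,0]],[1,[0,0,-0.05],[0,0,0]],[1,[0,0,-0.05],[0,0,0]],[1,[0,0,-0.05],[0,0,0]]]' 60; python3 -c "
from h import *
print(get_obs()['tool_pos'])"
```

```text
time_s: 4.65
tool_pos: [0.504, -0.1253, 0.0216]
ee_rot: [[0.925, -0.381, 0.0], [-0.381, -0.925, -0.0], [0.0, -0.0, -1.0]]
contact_force: [-1.1, 0.1, 4.1]
grip_width: 0.0243
gripper_force: 62.0
[ 0.50397822 -0.12532556  0.02158273]
```

```bash
python3 -m inch '[[1,[0,0,-0.6],[0,0,0]],[1,[0,0,-1.3],[0,0,0]],[1,[0,0,-2.16],[0,0,0]],[1,[-0.5,-0.8,-2.16],[0,0,-0.5]],[1,[-1.2,-1.7,-2.16],[0,0,-1]],[1,[-1.9,-2.7,-2.16],[0,0,-1.5]],[1,[-2.6,-3.7,-2.16],[0,0,-1.74]],[1,[-2.98,-4.23,-2.16],[0,0,-1.74]],[1,[-2.98,-4.23,-2.16],[0,0,-1.74]],[1,[-2.98,-4.23,-2.16],[0,0,-1.74]],[1,[-2.98,-4.23,-2.16],[0,0,-1.74]],[1,[-2.98,-4.23,-2.16],[0,0,-1.74]]]'
python3 - <<'E'
from h import *
m=optics.camera_model("wrist");o=get_obs()
np.savez("w2.npz",view=m["view"],p=o["tool_pos"],R=o["ee_rot"])
cv2.imwrite("pics/w2.png",cv2.cvtColor(optics.capture("wrist"),cv2.COLOR_RGB2BGR))
E
```

```text
time_s: 6.15
tool_pos: [0.4468, 0.1262, 0.1292]
ee_rot: [[0.971, -0.238, -0.0], [-0.238, -0.971, -0.0], [-0.0, 0.0, -1.0]]
contact_force: [0.1, 0.9, -2.4]
grip_width: 0.0244
gripper_force: 61.4
```

View pics/w2.png

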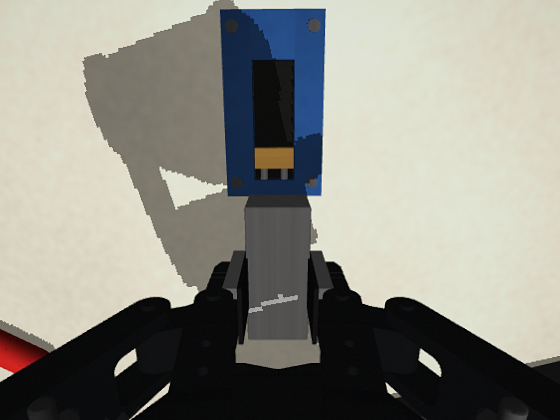

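The nest is seen at columns 221–326, rows 10–195, with its pocket at (252–294, 60–147) and the keeper below it, rows 147–168. The gripped block's top runs from (245–311, 208) to row 340. Next is subpixel edges in the tool frame.

```bash
python3 - <<'E'
from h import *
im=cv2.imread("pics/w2.png");hsv=cv2.cvtColor(im,cv2.COLOR_BGR2HSV);g=cv2.cvtColor(im,cv2.COLOR_BGR2GRAY).astype(float)
d=np.load("w2.npz");m=dict(optics.camera_model("wrist"),view=d["view"]);p,R=d["p"],d["R"]
def T(px,z): return ((ray(px,m,z)-p)@R*1000)
blue=(hsv[...,0]>100)&(hsv[...,0]<130)&(hsv[...,1]>120)
def edges(mask,rows,c0,c1,z):
    L=[];Rr=[]
    for r in rows:
        x=np.flatnonzero(mask[r,c0:c1])+c0; L.append((x[0]-.5,r));Rr.append((x[-1]+.5,r))
    out=[]
    for E in (L,Rr):
        q=T(E,z); k=np.polyfit(q[:,0],q[:,1],1); out.append(k); 
        print("slope deg %.2f"%np.degrees(np.arctan(k[0])),"y at x=70: %.2f"%np.polyval(k,70),"y at 0: %.2f"%k[1],"res %.2f"%np.std(q[:,1]-np.polyval(k,q[:,0])))
print("nest outer");edges(blue,range(20,185,5),210,335,.024)
brass=(hsv[...,0]>10)&(hsv[...,0]<30)&(hsv[...,1]>120)&(hsv[...,2]>60)
print("brass");edges(brass,range(150,167,2),240,310,.024)
print("pocket");notb=~blue
edges(notb,range(70,140,5),240,308,.024)
def vscan(c,a,b): print(c,a,g[a:b,c].astype(int).tolist())
for c in(265,285): vscan(c,54,66);vscan(c,142,152);vscan(c,164,174)
vscan(240,5,14);vscan(240,190,200);vscan(305,5,14);vscan(305,190,200);
for c in(265,295): vscan(c,202,213);vscan(c,332,345)
for r in(215,225,240,330): print(r,g[r,238:256].astype(int).tolist(),g[r,300:318].astype(int).tolist())
E
```

```text
nest outer
slope deg -0.13 y at x=70: -34.44 y at 0: -34.29 res 0.20
slope deg -0.08 y at x=70: 30.12 y at 0: 30.22 res 0.19
brass
slope deg 1.02 y at x=70: -14.30 y at 0: -15.55 res 0.00
slope deg -0.60 y at x=70: 11.19 y at 0: 11.92 res 0.00
pocket
slope deg -0.67 y at x=70: -14.77 y at 0: -13.94 res 0.19
slope deg 0.34 y at x=70: 10.77 y at 0: 10.36 res 0.26
265 54 [39, 39, 38, 37, 39, 36, 12, 12, 13, 13, 13, 12]
265 142 [13, 12, 11, 12, 12, 43, 92, 117, 116, 116]
265 164 [111, 111, 111, 112, 98, 81, 75, 77, 77, 77]
285 54 [74, 75, 74, 74, 74, 55, 16, 22, 24, 23, 23, 23]
285 142 [12, 12, 10, 10, 18, 56, 98, 116, 115, 115]
285 164 [110, 110, 110, 110, 95, 77, 78, 77, 77, 77]
240 5 [221, 222, 226, 222, 61, 27, 32, 34, 35]
240 190 [37, 36, 36, 36, 34, 30, 97, 126, 125, 122]
305 5 [222, 223, 222, 174, 53, 63, 65, 66, 64]
305 190 [42, 38, 35, 34, 36, 39, 39, 38, 39, 43]
265 202 [44, 43, 43, 43, 43, 65, 82, 84, 85, 85, 85]
265 332 [82, 82, 81, 82, 81, 81, 80, 93, 117, 126, 126, 126, 125]
295 202 [43, 44, 44, 43, 43, 65, 80, 82, 82, 82, 82]
295 332 [81, 80, 81, 79, 81, 80, 78, 92, 117, 124, 125, 123, 123]
215 [123, 123, 123, 124, 125, 125, 91, 71, 84, 83, 83, 82, 82, 83, 85, 86, 86, 86] [83, 84, 85, 86, 87, 86, 86, 87, 86, 81, 89, 191, 230, 225, 224, 225, 224, 224]
225 [122, 121, 120, 121, 121, 123, 120, 71, 81, 83, 82, 83, 82, 82, 83, 85, 85, 86] [85, 85, 85, 86, 85, 86, 85, 85, 85, 80, 79, 123, 144, 233, 227, 225, 225, 224]
240 [123, 124, 123, 124, 124, 125, 123, 85, 76, 84, 82, 82, 81, 81, 83, 84, 84, 85] [83, 85, 85, 86, 85, 86, 85, 85, 85, 74, 88, 126, 123, 123, 120, 129, 187, 228]
330 [14, 17, 17, 19, 15, 4, 0, 70, 131, 95, 72, 81, 81, 81, 81, 80, 82, 81] [84, 82, 81, 81, 81, 81, 78, 78, 105, 113, 53, 0, 12, 18, 20, 17, 17, 14]
```

```bash
python3 - <<'E'
from h import *
d=np.load("w2.npz");m=dict(optics.camera_model("wrist"),view=d["view"]);p,R=d["p"],d["R"]
def T(px,z): return ((ray(px,m,z)-p)@R*1000).round(2)
zt=p[2]+.0044
print("blk L/R",T([(243.8,215),(310.6,215),(244.6,240),(310.3,240),(247,330),(307.7,330)],zt).tolist())
print("blk ends",T([(280,206.8),(280,339.2)],zt).tolist())
print("nest ends",T([(240,8.8),(240,195.6),(305,8.3)],.024).tolist())
print("pocket end",T([(265,59.5),(285,59.2)],.024).tolist(),T([(265,59.5)],.016).tolist())
print("brass",T([(275,147.3),(275,168.5)],.024).tolist())
E
```

```text
blk L/R [[29.65, -12.16, -4.41], [29.62, 13.24, -4.4], [19.54, -12.12, -4.4], [19.5, 13.37, -4.4], [-20.86, -12.25, -4.4], [-20.89, 13.31, -4.4]]
blk ends [[32.86, 1.6, -4.4], [-25.4, 1.65, -4.4]]
nest ends [[129.64, -22.3, 105.19], [11.35, -25.46, 105.2], [129.85, 17.74, 105.19]]
pocket end [[100.01, -7.16, 105.19], [100.17, 5.52, 105.2]] [[101.11, -7.42, 113.19]]
brass [[44.64, -0.98, 105.2], [30.3, -1.02, 105.2]]
```

```bash
cat > k.py <<'E'
from h import *
from scipy.spatial.transform import Rotation as Ro
d=np.load("w2.npz");P0,B=d["p"],d["R"]
NX,NY,BX,BY,H=70.6,-2.0,2.0,0.6,17.6   # nest centre, block centre, underside below TCP, tool frame at w2, mm
def pose(xe,ze,th,dx=0,dy=0):
    "TCP pose with low edge at nest (xe, ze above pocket floor), tilt th; dx,dy = corrections"
    r=B@Ro.from_euler("y",th,degrees=True).as_matrix()
    e=P0+B@np.array([NX+xe+dx,NY+dy,0])/1000; e[2]=.016+ze/1000
    return e-r@np.array([BX-30,BY,H])/1000, r
def row(p,r,o,p0=None,r0=None):
    p0=o["tool_pos"] if p0 is None else p0; r0=o["ee_rot"] if r0 is None else r0
    return (r0.T@(p-p0)*20).round(3).tolist(),(Ro.from_matrix(r0.T@r).as_rotvec(degrees=True)/5).round(3).tolist()
E
python3 -c "
from k import *
o=get_obs()
print(o['tool_pos'],row(*pose(-22,60,12),o),row(*pose(-22,16,12),o))"
```

```text
[0.44676768 0.1263207  0.12924402] ([1.447, -0.05, 0.604], [-0.0, 2.4, 0.002]) ([1.448, -0.05, 1.484], [-0.0, 2.4, 0.002])
```

```bash
python3 -m inch '[[1,[0.6,-0.02,0],[0,0.8,0]],[1,[1.2,-0.04,0.3],[0,1.6,0]],[1,[1.45,-0.05,0.6],[0,2.4,0]],[1,[1.45,-0.05,0.9],[0,2.4,0]],[1,[1.45,-0.05,1.2],[0,2.4,0]],[1,[1.45,-0.05,1.4],[0,2.4,0]],[1,[1.45,-0.05,1.48],[0,2.4,0]],[1,[1.45,-0.05,1.48],[0,2.4,0]],[1,[1.45,-0.05,1.48],[0,2.4,0]],[1,[1.45,-0.05,1.48],[0,2.4,0]]]'
python3 - <<'E'
from k import *
m=optics.camera_model("wrist");o=get_obs()
np.savez("w3.npz",view=m["view"],p=o["tool_pos"],R=o["ee_rot"])
cv2.imwrite("pics/w3.png",cv2.cvtColor(optics.capture("wrist"),cv2.COLOR_RGB2BGR))
print(row(*pose(-22,16,12),o))
E
```

```text
time_s: 7.45
tool_pos: [0.5181, 0.1124, 0.056]
ee_rot: [[0.95, -0.237, 0.203], [-0.231, -0.972, -0.049], [0.209, -0.0, -0.978]]
contact_force: [0.3, -0.0, -2.4]
grip_width: 0.0244
gripper_force: 61.4
([-0.008, 0.019, 0.018], [-0.01, -0.015, 0.018])
```

View pics/w3.png

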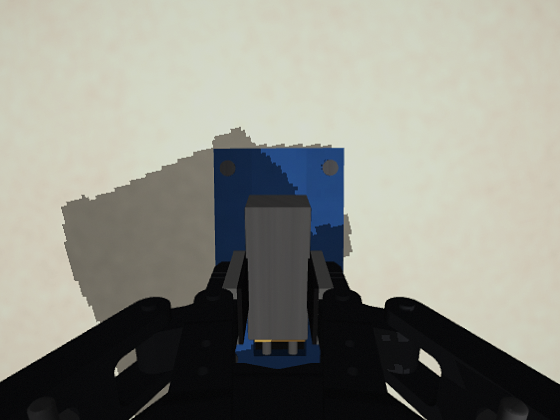

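The tilted block sits over the nest: its far end face spans columns 246–310 at rows 195–207, the nest's edges are at columns 215 and 344, its far end is at row 149, and brass shows at row 341. I'll check the alignment at this closer depth.

```bash
python3 - <<'E'
from k import *
im=cv2.imread("pics/w3.png");hsv=cv2.cvtColor(im,cv2.COLOR_BGR2HSV);g=cv2.cvtColor(im,cv2.COLOR_BGR2GRAY).astype(int)
d=np.load("w3.npz");m=dict(optics.camera_model("wrist"),view=d["view"]);p=d["p"]
N=lambda px,z:((ray(px,m,z)-P0)@B*1000)-[NX,NY,0]   # in assumed nest frame (y flipped as tool y)
blue=(hsv[...,0]>100)&(hsv[...,0]<130)&(hsv[...,1]>110)
L=[];Rr=[]
for r in range(155,205,4):
    x=np.flatnonzero(blue[r,205:355])+205;L.append((x[0]-.5,r));Rr.append((x[-1]+.5,r))
l,rr=N(L,.024),N(Rr,.024)
print("nest y",l[:,1].mean(),rr[:,1].mean(),"c",(l+rr)[:,1].mean()/2,"slope deg",np.degrees(np.polyfit(l[:,0],(l+rr)[:,1]/2,1)[0]))
for c in(222,260,280,300,337): print(c,g[143:153,c].tolist(),g[190:212,c].tolist())
for r in(198,203,215,230): print(r,g[r,240:252].tolist(),g[r,304:316].tolist())
for c in (258,278,303): print(c,g[334:360,c].tolist())
print("nest far end",N([(222,148.2),(337,148.2)],.024)[:,0])
zb=.016+.016+.060*np.sin(np.radians(12)); zt=zb+.022*np.cos(np.radians(12))
print("zb",zb,"bottom far edge",N([(246.5,195),(309,195)],zb),"top",N([(245.5,207),(310.5,207)],zt))
print("brass seen",N([(280,341)],.024), "pins row end",N([(280,356)],.024))
E
```

```text
nest y -32.84975351869722 31.663347690876847 c -0.5932029139101839 slope deg 0.12575210796562036
222 [119, 120, 119, 120, 124, 97, 28, 31, 33, 33] [33, 34, 33, 34, 36, 34, 34, 33, 33, 33, 35, 34, 35, 35, 35, 35, 34, 33, 35, 35, 34, 34]
260 [218, 184, 114, 121, 118, 82, 35, 38, 40, 39] [36, 37, 37, 36, 38, 40, 43, 44, 43, 43, 45, 44, 43, 43, 44, 43, 43, 62, 73, 74, 74, 73]
280 [215, 177, 115, 119, 109, 82, 67, 68, 69, 70] [38, 36, 37, 37, 39, 41, 44, 44, 45, 43, 43, 42, 42, 43, 44, 44, 44, 64, 75, 75, 76, 75]
300 [184, 113, 118, 120, 110, 80, 66, 67, 67, 67] [70, 71, 71, 71, 63, 48, 41, 43, 43, 44, 45, 45, 44, 45, 44, 44, 45, 62, 74, 75, 75, 74]
337 [213, 213, 214, 218, 189, 81, 60, 63, 62, 64] [65, 65, 65, 66, 66, 66, 67, 65, 66, 66, 66, 66, 68, 67, 68, 68, 67, 67, 68, 68, 67, 68]
198 [35, 34, 35, 35, 36, 34, 35, 34, 41, 43, 44, 44] [42, 43, 42, 50, 69, 66, 66, 67, 66, 66, 66, 66]
203 [36, 34, 36, 36, 33, 36, 40, 44, 44, 43, 43, 42] [43, 43, 44, 44, 45, 55, 69, 68, 68, 68, 68, 68]
215 [35, 33, 35, 33, 34, 73, 75, 73, 73, 73, 72, 73] [77, 76, 76, 76, 77, 74, 64, 53, 67, 67, 65, 66]
230 [34, 34, 34, 34, 35, 58, 72, 75, 72, 73, 72, 73] [76, 76, 75, 76, 75, 71, 65, 68, 68, 68, 67, 65]
258 [76, 77, 78, 75, 74, 92, 154, 136, 22, 7, 10, 10, 9, 11, 9, 13, 14, 14, 13, 14, 15, 13, 26, 31, 31, 30]
278 [74, 75, 74, 73, 74, 71, 83, 67, 5, 9, 11, 10, 10, 8, 11, 11, 14, 16, 15, 14, 15, 13, 31, 32, 32, 32]
303 [74, 74, 73, 73, 75, 71, 85, 64, 9, 11, 12, 12, 12, 12, 12, 16, 16, 15, 15, 14, 13, 13, 30, 32, 31, 32]
nest far end [59.43211914 59.45663456]
zb 0.04447470144906556 bottom far edge [[ 36.55312203 -14.62456583  84.71739975]
 [ 36.56438982  12.98752248  84.72067537]] top [[ 32.40553295 -13.11292989  63.19885902]
 [ 32.41604854  11.6515994   63.20179678]]
brass seen [[-39.16119612   0.38930943 105.20351122]] pins row end [[-47.25611357   0.39847643 105.20454165]]
```

```bash
python3 -c "
from k import *
o=get_obs()
for z in (16,12,6,4,2,1): print(z,row(*pose(-22,z,12,dy=-.55),o))"
```

```text
16 ([-0.006, 0.008, 0.016], [-0.009, -0.012, 0.018])
12 ([-0.022, 0.008, 0.094], [-0.009, -0.012, 0.018])
6 ([-0.047, 0.008, 0.212], [-0.009, -0.012, 0.018])
4 ([-0.056, 0.008, 0.251], [-0.009, -0.012, 0.018])
2 ([-0.064, 0.008, 0.29], [-0.009, -0.012, 0.018])
1 ([-0.068, 0.008, 0.31], [-0.009, -0.012, 0.018])
```

```bash
python3 -m inch '[[1,[-0.006,0.008,0.02],[0,0,0]],[1,[-0.014,0.008,0.06],[0,0,0]],[1,[-0.022,0.008,0.095],[0,0,0]],[1,[-0.03,0.008,0.13],[0,0,0]],[1,[-0.038,0.008,0.17],[0,0,0]],[1,[-0.047,0.008,0.21],[0,0,0]],[1,[-0.047,0.008,0.21],[0,0,0]],[1,[-0.047,0.008,0.21],[0,0,0]]]'
python3 -c "
from k import *
o=get_obs();print(o['ft_torque'],row(*pose(-22,6,12,dy=-.55),o),row(*pose(-22,1.5,12,dy=-.55),o))"
```

```text
time_s: 8.5
tool_pos: [0.5174, 0.1119, 0.0446]
ee_rot: [[0.95, -0.237, 0.202], [-0.232, -0.972, -0.049], [0.208, -0.0, -0.978]]
contact_force: [0.5, 0.2, -2.6]
grip_width: 0.0242
gripper_force: 61.4
[ 0.07736392  0.14405759 -0.04619977] ([0.008, -0.004, -0.007], [-0.006, -0.002, 0.018]) ([-0.011, -0.004, 0.081], [-0.006, -0.002, 0.018])
```

```bash
python3 -m inch '[[1,[-0.004,0,0.02],[0,0,0]],[1,[-0.008,0,0.04],[0,0,0]],[1,[-0.012,0,0.06],[0,0,0]],[1,[-0.016,0,0.075],[0,0,0]],[1,[-0.016,0,0.075],[0,0,0]],[1,[-0.016,0,0.075],[0,0,0]]]'
python3 -c "
from k import *
o=get_obs();print(o['ft_torque'],row(*pose(-22,1,12,dy=-.55),o))
cv2.imwrite('pics/w4.png',cv2.cvtColor(optics.capture('wrist'),cv2.COLOR_RGB2BGR)[130:380,150:410].repeat(2,0).repeat(2,1))"
```

```text
time_s: 9.25
tool_pos: [0.5174, 0.1119, 0.0407]
ee_rot: [[0.95, -0.237, 0.202], [-0.232, -0.972, -0.049], [0.208, 0.0, -0.978]]
contact_force: [0.0, -0.9, -2.5]
grip_width: 0.0243
gripper_force: 61.4
[ 0.06121638  0.22511521 -0.00053055] ([0.004, -0.004, 0.015], [-0.005, -0.002, 0.018])
```

View pics/w4.png

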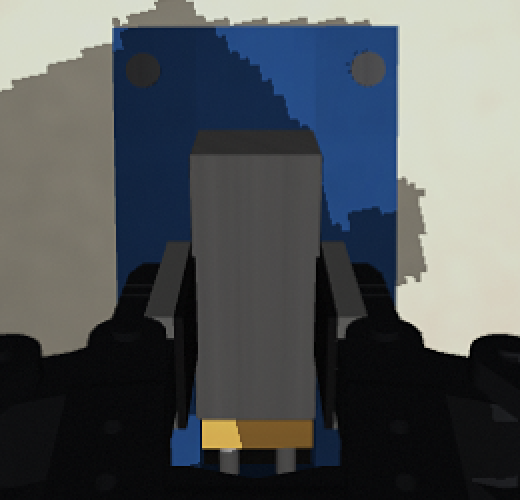

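The low end is inside the pocket, centred on the brass (crop columns 202–313), with no contact yet. Now I'll push it gently towards the keeper.

```bash
python3 -m inch '[[1,[-0.016,0,-0.003],[0,0,0]],[1,[-0.032,0,-0.006],[0,0,0]],[1,[-0.048,0,-0.01],[0,0,0]],[1,[-0.064,0,-0.013],[0,0,0]],[1,[-0.08,0,-0.016],[0,0,0]],[1,[-0.096,0,-0.02],[0,0,0]],[1,[-0.112,0,-0.023],[0,0,0]],[1,[-0.112,0,-0.023],[0,0,0]]]'
python3 -c "
from k import *
o=get_obs();print(B.T@o['contact_force'],row(*pose(-28,1,12,dy=-.55),o))"
```

```text
time_s: 10.3
tool_pos: [0.5125, 0.1132, 0.0412]
ee_rot: [[0.95, -0.237, 0.204], [-0.231, -0.972, -0.049], [0.209, -0.0, -0.978]]
contact_force: [4.5, -1.6, -3.8]
grip_width: 0.0245
gripper_force: 61.2
[4.76662923 0.42750263 3.8067644 ] ([-0.016, -0.002, 0.02], [-0.009, -0.019, 0.017])
```

```bash
python3 -m inch '[[1,[-0.014,0,-0.003],[0,0,0]],[1,[-0.028,0,-0.006],[0,0,0]],[1,[-0.042,0,-0.009],[0,0,0]],[1,[-0.056,0,-0.012],[0,0,0]],[1,[-0.07,0,-0.012],[0,0,0]],[1,[-0.084,0,-0.01],[0,0,0]],[1,[-0.084,0,-0.006],[0,0,0]],[1,[-0.084,0,-0.004],[0,0,0]],[1,[-0.084,0,-0.004],[0,0,0]]]'
python3 -c "
from k import *
o=get_obs();print(B.T@o['contact_force'],row(*pose(-31,0.5,12,dy=-.55),o))"
```

```text
time_s: 11.42
tool_pos: [0.5096, 0.114, 0.0413]
ee_rot: [[0.95, -0.236, 0.206], [-0.231, -0.972, -0.05], [0.212, -0.0, -0.977]]
contact_force: [6.7, -2.9, -3.0]
grip_width: 0.0242
gripper_force: 61.1
[7.25712948 1.2515928  2.95197442] ([-0.019, -0.001, 0.031], [-0.011, -0.051, 0.021])
```

```bash
python3 -m inch '[[1,[-0.014,0,0.0],[0,0,0]],[1,[-0.028,0,0.005],[0,0,0]],[1,[-0.042,0,0.012],[0,0,0]],[1,[-0.055,0,0.02],[0,0,0]],[1,[-0.055,0,0.029],[0,0,0]],[1,[-0.055,0,0.029],[0,0,0]],[1,[-0.055,0,0.029],[0,0,0]]]'
python3 -c "
from k import *
o=get_obs();print(B.T@o['contact_force'],row(*pose(-31,0.,12,dy=-.55),o))"
```

```text
time_s: 12.3
tool_pos: [0.509, 0.1143, 0.041]
ee_rot: [[0.949, -0.236, 0.21], [-0.231, -0.972, -0.05], [0.216, -0.0, -0.976]]
contact_force: [7.5, -4.0, 1.6]
grip_width: 0.0243
gripper_force: 61.7
[ 8.22446846  2.06592679 -1.60246966] ([-0.007, 0.001, 0.04], [-0.012, -0.093, 0.025])
```

```bash
python3 -c "
from k import *
im=optics.capture('wrist');cv2.imwrite('pics/w5.png',cv2.cvtColor(im,cv2.COLOR_RGB2BGR))
a=cv2.imread('pics/w3.png',0).astype(int);g=cv2.cvtColor(im,cv2.COLOR_RGB2GRAY).astype(int)
for c in (265,280,300): print(c,a[192:212,c].tolist(),a[336:344,c].tolist());print('   ',g[192:212,c].tolist(),g[336:344,c].tolist())
for r in (215,230): print(r,a[r,241:249].tolist(),g[r,241:249].tolist(),a[r,305:315].tolist(),g[r,305:315].tolist())
"
```

```text
265 [36, 37, 38, 41, 42, 41, 42, 44, 43, 42, 44, 43, 42, 42, 43, 61, 75, 74, 75, 74] [74, 73, 71, 89, 151, 148, 79, 69]
    [11, 10, 29, 43, 45, 44, 47, 47, 47, 45, 47, 47, 45, 45, 46, 66, 78, 78, 79, 78] [78, 77, 73, 112, 169, 181, 179, 180]
280 [37, 36, 39, 41, 44, 44, 45, 43, 43, 41, 42, 43, 44, 43, 44, 63, 75, 75, 76, 75] [73, 74, 73, 71, 83, 66, 5, 9]
    [11, 10, 28, 43, 47, 46, 47, 47, 47, 45, 45, 46, 45, 46, 48, 68, 80, 78, 79, 78] [78, 78, 77, 78, 89, 95, 94, 95]
300 [70, 71, 63, 48, 41, 43, 43, 44, 44, 44, 44, 45, 44, 44, 45, 62, 74, 74, 74, 74] [75, 75, 75, 72, 83, 63, 6, 9]
    [20, 23, 33, 42, 45, 46, 47, 46, 48, 47, 46, 48, 46, 48, 49, 68, 79, 79, 79, 78] [79, 79, 77, 78, 88, 94, 94, 94]
215 [33, 34, 33, 33, 73, 75, 72, 72] [36, 37, 36, 36, 72, 78, 77, 77] [76, 75, 76, 77, 74, 63, 53, 67, 66, 65] [80, 79, 80, 80, 79, 66, 58, 72, 71, 70]
230 [33, 33, 33, 35, 57, 71, 75, 72] [37, 37, 37, 39, 61, 76, 78, 76] [76, 75, 75, 75, 71, 65, 67, 67, 67, 67] [79, 79, 80, 79, 75, 66, 33, 35, 41, 74]
```

View pics/w5.png

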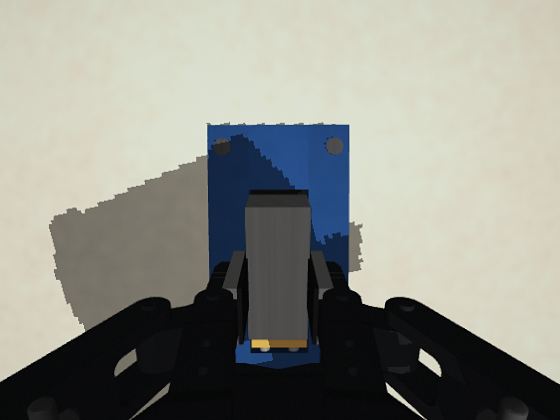

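```bash
python3 -m inch '[[1,[-0.01,0.004,0.006],[0,0,0]],[1,[-0.022,0.008,0.013],[0,0,0]],[1,[-0.022,0.008,0.026],[0,0,0]],[1,[-0.022,0.008,0.026],[0,0,0]],[1,[-0.022,0.008,0.026],[0,0,0]]]'
python3 -c "
from k import *
o=get_obs();print(B.T@o['contact_force'],row(*pose(-31,0.,12,dy=-.55),o))"
```

```text
time_s: 12.98
tool_pos: [0.5092, 0.1142, 0.0406]
ee_rot: [[0.948, -0.236, 0.212], [-0.231, -0.972, -0.05], [0.218, -0.001, -0.976]]
contact_force: [8.6, -4.6, 5.3]
grip_width: 0.0242
gripper_force: 62.0
[ 9.46058308  2.43302098 -5.27254059] ([-0.009, 0.002, 0.031], [-0.023, -0.117, 0.022])
```

```bash
python3 -m inch '[[1,[0,0.004,-0.026],[0,0,0]],[1,[-0.012,0.006,-0.026],[0,0,0]],[1,[-0.026,0.006,-0.028],[0,0,0]],[1,[-0.036,0.006,-0.028],[0,0,0]],[1,[-0.036,0.006,-0.028],[0,0,0]],[1,[-0.036,0.006,-0.028],[0,0,0]]]'
python3 -c "
from k import *
o=get_obs();print(B.T@o['contact_force'],row(*pose(-31,0.,12,dy=-.55),o))"
```

```text
time_s: 13.72
tool_pos: [0.5069, 0.1147, 0.041]
ee_rot: [[0.948, -0.236, 0.212], [-0.231, -0.972, -0.049], [0.218, -0.002, -0.976]]
contact_force: [9.9, -3.5, 0.3]
grip_width: 0.0241
gripper_force: 61.4
[10.44300613  1.09185347 -0.2745204 ] ([0.034, -0.001, 0.047], [-0.031, -0.117, 0.019])
```

```bash
python3 -c "
import k;from k import *
k.H=18.6
p0,r0=pose(0,0,12.5)
for th,dx,dz in ((10.5,.8,0),(8.5,1.6,0),(6.5,1.6,0),(4.5,1.6,0),(2.5,1.6,0),(1,1.6,0),(0,1.6,0),(0,1.6,-1)): print(th,row(*pose(dx,dz,th),None,p0,r0))"
```

```text
10.5 ([0.028, 0.0, 0.023], [-0.0, -0.4, -0.0])
8.5 ([0.056, 0.0, 0.047], [-0.0, -0.8, 0.0])
6.5 ([0.067, 0.0, 0.067], [-0.0, -1.2, 0.0])
4.5 ([0.078, 0.0, 0.088], [-0.0, -1.6, 0.0])
2.5 ([0.087, 0.0, 0.11], [-0.0, -2.0, 0.0])
1 ([0.094, 0.0, 0.126], [-0.0, -2.3, 0.0])
0 ([0.098, 0.0, 0.137], [-0.0, -2.5, 0.0])
0 ([0.094, -0.0, 0.156], [-0.0, -2.5, 0.0])
```

Rock down to about 5° first, then check.

```bash
python3 -m inch '[[1,[0.014,0,0.012],[0,-0.2,0]],[1,[0.028,0,0.023],[0,-0.4,0]],[1,[0.042,0,0.035],[0,-0.6,0]],[1,[0.056,0,0.047],[0,-0.8,0]],[1,[0.062,0,0.057],[0,-1,0]],[1,[0.067,0,0.067],[0,-1.2,0]],[1,[0.073,0,0.078],[0,-1.4,0]],[1,[0.078,0,0.088],[0,-1.6,0]],[1,[0.078,0,0.088],[0,-1.6,0]],[1,[0.078,0,0.088],[0,-1.6,0]]]'
python3 -c "
import k;from k import *
k.H=18.6
o=get_obs();th=np.degrees(np.arcsin(o['ee_rot'][2,0]));print(th,B.T@o['contact_force'],B.T@(o['tool_pos']-pose(-31,0,th,dy=-.55)[0])*1000)"
```

```text
time_s: 14.98
tool_pos: [0.5113, 0.1136, 0.0372]
ee_rot: [[0.969, -0.237, 0.077], [-0.236, -0.972, -0.017], [0.079, -0.002, -0.997]]
contact_force: [7.7, -1.6, 2.8]
grip_width: 0.0242
gripper_force: 61.8
4.517962950473289 [ 7.89430772 -0.26825658 -2.82892076] [-0.40524513  0.0467538  -0.44655273]
```

```bash
python3 -m inch '[[1,[0.005,0,0.009],[0,-0.18,0]],[1,[0.01,0,0.018],[0,-0.36,0]],[1,[0.016,0,0.028],[0,-0.54,0]],[1,[0.021,0,0.037],[0,-0.72,0]],[1,[0.027,0,0.046],[0,-0.9,0]],[1,[0.027,0,0.046],[0,-0.9,0]],[1,[0.027,0,0.046],[0,-0.9,0]]]'
python3 -c "
import k;from k import *
k.H=18.6
o=get_obs();th=np.degrees(np.arcsin(o['ee_rot'][2,0]));print(th,B.T@o['contact_force'],o['ft_torque'],B.T@(o['tool_pos']-pose(-31,0,th,dy=-.55)[0])*1000)
cv2.imwrite('pics/w6.png',cv2.cvtColor(optics.capture('wrist'),cv2.COLOR_RGB2BGR))"
```

```text
time_s: 15.85
tool_pos: [0.5126, 0.1133, 0.0347]
ee_rot: [[0.972, -0.237, 0.0], [-0.237, -0.972, 0.002], [-0.0, -0.002, -1.0]]
contact_force: [8.4, -1.9, 1.0]
grip_width: 0.0243
gripper_force: 61.8
-0.002662729256733486 [ 8.5797412  -0.11184717 -0.95158227] [-0.30070583 -1.25743306  0.09180502] [-0.62179841  0.01114973 -0.05934866]
```

View pics/w6.png

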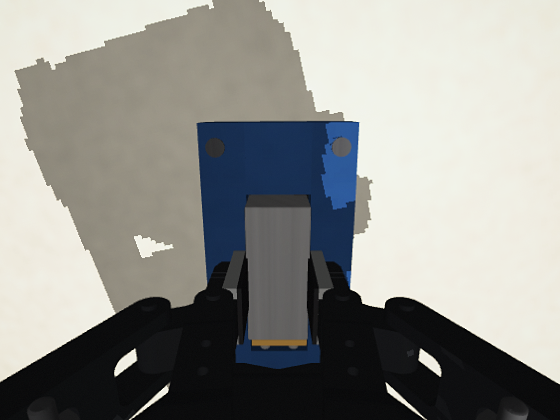

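```bash
python3 -m inch '[[1,[0.015,0,0.01],[0,0,0]],[1,[0.03,0,0.02],[0,0,0]],[1,[0.045,0,0.02],[0,0,0]],[1,[0.045,0,0.02],[0,0,0]],[1,[0.045,0,0.02],[0,0,0]]]'
python3 -c "
import k;from k import *
k.H=18.6
o=get_obs();th=np.degrees(np.arcsin(o['ee_rot'][2,0]));print(th,B.T@o['contact_force'],o['ft_torque'],B.T@(o['tool_pos']-pose(-31,0,th,dy=-.55)[0])*1000)"
```

```text
time_s: 16.52
tool_pos: [0.5136, 0.113, 0.0336]
ee_rot: [[0.972, -0.237, -0.003], [-0.237, -0.972, 0.002], [-0.003, -0.002, -1.0]]
contact_force: [4.0, -1.5, 6.0]
grip_width: 0.0244
gripper_force: 62.3
-0.18281274629514874 [ 4.22059     0.46480268 -5.98873571] [-0.23995131 -0.63191702  0.02003256] [0.33216826 0.03761275 0.92903714]
```

```bash
python3 -m inch '[[0.75,[0,0,-0.01],[0,0,0]],[0.6,[0,0,-0.02],[0,0,0]],[0.4,[0,0,-0.02],[0,0,0]],[0.4,[0,0,-0.02],[0,0,0]],[0.2,[0,0,-0.04],[0,0,0]],[0.2,[0,0,-0.1],[0,0,0]],[0.2,[0,0,-0.4],[0,0,0]],[0.2,[0,0,-1],[0,0,0]],[0.2,[-0.3,0,-1.6],[0,0,0]],[0.2,[-0.3,0,-1.6],[0,0,0]],[0.2,[-0.3,0,-1.6],[0,0,0]]]' 20
python3 - <<'E'
from h import *
m=optics.camera_model("wrist");o=get_obs();np.savez("w7.npz",view=m["view"],p=o["tool_pos"],R=o["ee_rot"])
cv2.imwrite("pics/w7.png",cv2.cvtColor(optics.capture("wrist"),cv2.COLOR_RGB2BGR))
E
```

```text
time_s: 17.9
tool_pos: [0.4968, 0.1162, 0.111]
ee_rot: [[0.972, -0.237, -0.008], [-0.237, -0.972, 0.002], [-0.008, -0.0, -1.0]]
contact_force: [-0.6, -0.1, -0.1]
grip_width: 0.0683
gripper_force: 0.0
```

View pics/w7.png

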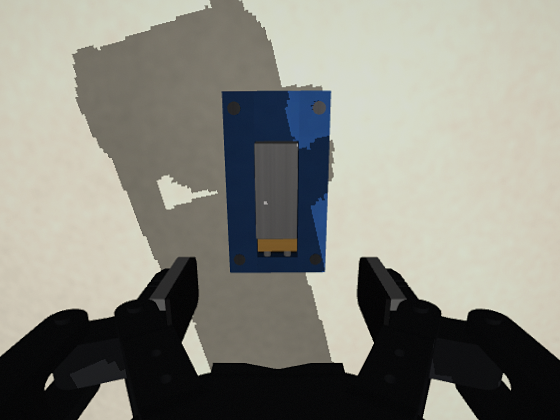

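The block is in the pocket: its top runs from (254–298, 143) to row 238, with the keeper pushed back behind it. A quick numeric check that it is level and seated, then I hand in.

```bash
python3 - <<'E'
from h import *
im=cv2.imread("pics/w7.png");hsv=cv2.cvtColor(im,cv2.COLOR_BGR2HSV);g=cv2.cvtColor(im,cv2.COLOR_BGR2GRAY).astype(int)
d=np.load("w7.npz");m=dict(optics.camera_model("wrist"),view=d["view"]);p,R=d["p"],d["R"]
T=lambda px,z:((ray(px,m,z)-p)@R*1000).round(2)
blue=(hsv[...,0]>100)&(hsv[...,0]<130)&(hsv[...,1]>120)
for r in (150,165,180,195,210,225,235):
    x=np.flatnonzero(~blue[r,240:315])+240;b=np.flatnonzero(blue[r,215:340])+215
    q=T([(x[0]-.5,r),(x[-1]+.5,r)],.038)[:,1];n=T([(b[0]-.5,r),(b[-1]+.5,r)],.024)[:,1]
    print(r,"blk w",q[1]-q[0],"c",q.mean(),"nest c",n.mean())
for c in(265,285): print(g[138:148,c].tolist(),g[233:243,c].tolist(),g[247:258,c].tolist(),g[87:95,c-30 if c<270 else c+30].tolist(),g[267:275,c].tolist())
print(T([(275,142.5),(275,238)],.038)[:,0],T([(275,91.5),(275,271.5),(275,238.5),(275,251)],.024)[:,0])
E
```

```text
150 blk w 26.13 c -0.19500000000000028 nest c 0.05500000000000327
165 blk w 25.84 c -0.5099999999999998 nest c -0.2799999999999976
180 blk w 25.54 c -0.2400000000000002 nest c 0.014999999999997016
195 blk w 25.84 c -0.2599999999999998 nest c -0.004999999999999005
210 blk w 26.16 c -0.27999999999999936 nest c -0.02499999999999858
225 blk w 25.25 c -0.3049999999999997 nest c -0.045000000000001705
235 blk w 25.46 c -0.3200000000000003 nest c 0.27500000000000036
[34, 33, 35, 39, 37, 57, 82, 84, 83, 82] [78, 78, 78, 78, 79, 73, 84, 92, 91, 92] [90, 89, 90, 91, 80, 68, 70, 71, 72, 43, 25] [124, 123, 124, 128, 53, 30, 32, 32] [31, 32, 32, 31, 28, 58, 105, 117]
[35, 35, 37, 38, 37, 55, 81, 84, 81, 82] [76, 75, 75, 75, 76, 76, 86, 92, 90, 93] [91, 89, 91, 88, 76, 67, 69, 68, 63, 35, 25] [134, 117, 121, 96, 66, 63, 64, 63] [33, 33, 32, 31, 27, 76, 110, 113]
[50.57 -8.14] [ 79.51 -37.8  -13.67 -22.64]
```

```bash
python3 -c "
from rig import job_done
print(job_done())"
```

```text
the job is handed in; nothing more can be done
None
```

The long block is back in the blue nest's pocket and let go: the last wrist picture, before hand-in, shows it level, about 0.3 mm off the seat in x and y, with the keeper pushed back about 3 mm. The job is handed in after about 18 s, but no verdict was returned.

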